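# Latch the chocolate mould and show its hidden stud to the check camera

## Robot

A 6-joint arm with a two-finger parallel gripper is mounted at the origin on the work surface. World frame = base frame: x ahead of the robot, y to its left, z up, the work surface at z = 0. Lengths are in m, angles in rad, forces in N, time in s.
With the tool pointing down it reaches from about 0.35 to 0.975 m from the base axis. Payload 4.9 kg.
Tool frame: the origin (TCP) lies at the very end of the fingers, on their centre line; the grasp point (between the pads) lies 19 mm behind it (ctrl.grasp_offset is the distance from the TCP to the grasp point, in m); z points along the fingers, y is the line along which they close (so a half turn about z gives the same grasp; the last joint's range is limited). The gripper opens to 85 mm and grips with 20 to 120 N. Pads are 22 mm wide; open, the fingers measure 114 mm over their backs; the gripper's body (76 mm by 85 mm) begins 54 mm behind the grasp point. The pads swing forward as they close: fully open they stand 13 mm farther back than shut.
Start: joints at [-1.375, 0.053, 1.613, -0, 1.476, -0.119], TCP at [0.194, -0.594, 0.231] pointing down, gripper open.
Joint ranges: [-3.01, 3.01], [-1.01, 2.22], [0.06, 2.58], [-1.02, 4.17], [0.09, 2.62], [-3.14, 3.14]. Speed limits (rad/s): [2.57, 2.57, 3.14, 3.14, 3.14, 3.14].

## Interface

Orientations are given as a rotation vector (axis times angle).
In Python, from station import ctrl, optics gives the robot as it stands.
- The arm moves only by the shell command python3 -m handwheel 'ROWS' [OPENING] [FORCE]. ROWS is JSON, a list of rows, each an object of numbers: "tx", "ty", "tz": the shift along the tool's x, y, z in mm; "roll": the turn about the tool's z in rad. A call has 1 to 12 rows; each row shifts and turns the commanded pose from where the row before left it, along the tool's axes as they then stand; what a row does not reach is not made up. A row lasts 1/12 s, in which the tool goes at most 41.7 mm and 7.16 degrees, less where a joint would pass 70% of its speed; a pose out of reach is approached as far as the arm can. A call with a gripper value outside its range is refused whole. OPENING is the finger opening in mm, from 0 to 85.4, set as the call begins (- or left out, the last holds). The fingers move at their own pace and stop on an object; FORCE is the grip in N (left out, the last holds). Time passes only in rows, so rows that do not move let the fingers close. It gives the time, the measured TCP pose, the force, the opening and the grip force at its end, in the units of the state.
- ctrl.get_obs(): the state, without advancing time (a new reading comes with each control period).
- optics.get_image(name): name is "side" or "top" or "wrist"; returns (picture, depth): 480x640x3 uint8, red, green, blue; 480x640 float32, m along the optical axis (not along the pixel's ray), 0 where there is no reading.
- optics.camera_params(name): a dict with "mtx" (3x3 intrinsics, pixels), "extrinsics" (4x4, takes a point from camera to world coordinates); the wrist camera has in their place "tool_from_camera" (4x4, takes a point from camera to tool coordinates, whose origin is the TCP and whose axes are the flange's). Camera axes: x right, y down, z forward; pixel columns grow to the right and rows downward; lengths in m; the calibration is good to about 2 mm. The wrist camera is an equidistant fisheye: a pixel r from the principal point sees the ray r / f radians off the axis. A picture is of the moment at which its call begins: read the wrist's pose just before it. camera_params takes no time and is no camera call.
- ctrl.finish_job(): hands the job in; it is judged then, once.
The state is a dict: "t": time; "q": joint angles; "dq": joint speeds; "effort": joint torques, N m; "tool_pos": TCP position; "tool_rot": TCP orientation; "contact_force": force on the tool from outside, world axes, zero at the start; "wrist_torque": the same for the moment, N m; "opening": finger opening in m; "grip_force": force on a finger pad.
Only numpy, scipy, OpenCV 4.12 (cv2) and the standard library are available. Lean on these libraries where they do the work, as an engineer would, in place of code of your own. Each camera call takes 0.05 s, during which the arm holds its last target. There are 200 camera calls.

## Task

Swing the hook latch on top of the chocolate mould closed until it rests against its catch post. Then turn the sprung inspection mirror by the grip bar on its top until the camera on the rail sees, in the middle of the mirror, the steel stud on the mould's hidden side (the black pointer under the mirror then points straight at the stud), and finish while still gripping the bar, holding the mirror steady at that angle. Leave the two chocolate houses standing where they are.

Things in the scene. Friction and masses are not known exactly. Their poses are not given: they have to be found in the camera images.
- latch (a joint): Hook latch: flat dark steel bar 12 mm wide, 8 mm thick, level on the mould's top, swinging horizontally about an upright pin. 0 = closed, resting against its catch post (stop; bar points along the mould's -y); grows counter-clockwise seen from above as it opens (towards the mould's +x), stop at 1.6 rad. Stiff: stays where left, needs about 0.8 N at the handle pin.
- latch_pin (a point): Upright round steel handle pin on the latch's free end, 14 mm diameter, standing 34 mm above the bar; this point is on its axis, 12 mm below its top and 98 mm from the pivot axis. Beside it nothing on the mould reaches higher than 21 mm below this point.
- latch_pivot (a point): Axis of the latch's hinge, vertical, at the height of the bar's middle (118 mm above the table); axes are the mould's.
- mould: Closed two-part chocolate mould, a fixed pale block with a steel band along the seam, 112 (x) by 132 (y) by 110 mm high, on the table beside the inspection rail. Origin: centre of its underside, z up. Latch on top; stud on its -y side.
- stud (a point): The marker: middle of the outer end face of a round steel stud, 22 mm diameter, projecting 12 mm from the mould's -y side, turned away from the camera; its axis is 85 mm above the table. Axes are the mould's.
- rail: Fixed inspection rail, aluminium bar 60 mm wide, 12 mm thick, along its own y, carrying the mirror (at its origin) and the camera (at its +y end). Origin: on the table under the mirror's vertical spindle; z up.
- lens (a point): Front of the lens of the black camera on the rail, 298 mm from the mirror's spindle along the rail's +y and 85 mm above the table, looking along the rail's -y at the mirror.
- mirror (a joint): Flat mirror 84 mm wide, 74 mm high, turning about its vertical spindle. 0 = parked at its stop, squarely facing the lens; grows counter-clockwise seen from above, stop at 1.1 rad. A spring pulls it back to 0 when let go: 0.06 N m parked, plus 0.15 N m per rad. The camera's view leaves the mirror turned by twice the mirror's angle.
- mirror_grip (a point): Point to grip on the black bar on top of the mirror, on the spindle axis, 148 mm above the table: bar 50 mm long in the mirror's plane (own x), 12 mm thick (own y, the mirror's facing direction), standing 34 mm above the mirror; the point is 10 mm below the bar's top. Axes turn with the mirror.
- pointer: Thin black pointer, 107 mm long, 36 mm above the table under the mirror, geared to turn twice as far as the mirror, so that its own +y is the direction in which the camera looks after the mirror. Origin on the spindle axis, z up. It touches nothing.
- house_dark: Loose chocolate house, dark walls with ivory roof and base, 95 by 80 mm, about 97 mm high, standing to the robot's right. Origin: centre of its underside.
- house_ivory: Loose chocolate house, ivory walls with dark roof and base, same size, standing to the robot's left. Origin: centre of its underside.
Mind the look-alikes: they are no part of the job. Leave any green or turquoise look-alike of the mould alone.

How it is judged:
On the way, in this order (a step that is already met when the one before it is completed fails the run):
1. the latch is swung closed against its catch post (value of joint latch below 0.08 rad), for 0.2 s.
2. the mirror, held by the fingers, shows the stud to the camera (x of stud in the frame of pointer between -0.015 and 0.015 m and y of stud in the frame of pointer above 0.05 m and contact force between the fingers and mirror above 1 N), for 0.3 s.
At the end, for the whole second after the job is handed in: The latch is closed (within 0.08 rad); the fingers still hold the mirror (over 1 N) steady (under 0.1 rad/s), with the camera's reflected line of sight (the pointer's line) passing within 15 mm of the stud's centre, seen from above; both houses stand within 30 mm of where they were (all of step 2 and value of joint latch below 0.08 rad and velocity of joint mirror between -0.1 and 0.1 rad/s and distance of each of house_dark, house_ivory from where it was at the start of the episode below 0.03 m and angle between each of house_dark, house_ivory's own z axis and vertical below 0.3 rad); the arm keeps its last pose, push and grip.
It fails at once if a chocolate house is moved by more than 30 mm or tipped (distance of any of house_dark, house_ivory from where it was at the start of the episode above 0.03 m or angle between any of house_dark, house_ivory's own z axis and vertical above 0.3 rad).
It also fails if it takes over 40 s, if anything falls off the work surface, if the arm or the gripper's body presses on something with over 40 N, if the wrist force passes 120 N, or if a joint passes its speed limit or range.

## Working session

There is one attempt and no reset: what is moved stays moved. The work goes in short steps, Python scripts to look and compute and a shell command to move; the robot and the scene stay as the last step left them, time stands still between calls to the robot, and variables do not carry over. Pictures are saved under pics/ and viewed, at most 10 in all, crops included, and the job is handed in when it is done.

```bash
ls; mkdir -p pics
python3 - <<'E'
from station import ctrl, optics
import cv2,numpy as np
o=ctrl.get_obs(); print(o['t'],o['tool_pos'],o['tool_rot'])
for n in ("top","side"):
    im,d=optics.get_image(n); np.savez('pics/%s0.npz'%n,im=im,d=d); cv2.imwrite('pics/%s0.png'%n,im[:,:,::-1])
    p=optics.camera_params(n); print(n,p['mtx'].tolist(),np.round(p['extrinsics'],3).tolist())
E
```

```text
pics
0.0 [ 0.19340082 -0.59369105  0.23006951] [-3.10078395e+00 -4.92153532e-01  1.02746114e-04]
top [[502.2505404139984, 0.0, 323.99496551193215], [0.0, 502.2505404139984, 234.20864729276298], [0.0, 0.0, 1.0]] [[0.011, -0.981, 0.194, 0.342], [-1.0, -0.007, 0.021, -0.023], [-0.019, -0.194, -0.981, 1.168], [0.0, 0.0, 0.0, 1.0]]
side [[499.01047739604985, 0.0, 327.81477715921335], [0.0, 499.01047739604985, 246.02827364101967], [0.0, 0.0, 1.0]] [[-0.952, -0.146, 0.27, 0.253], [-0.307, 0.485, -0.819, 0.871], [-0.011, -0.862, -0.506, 0.667], [0.0, 0.0, 0.0, 1.0]]
```

View pics/top0.png

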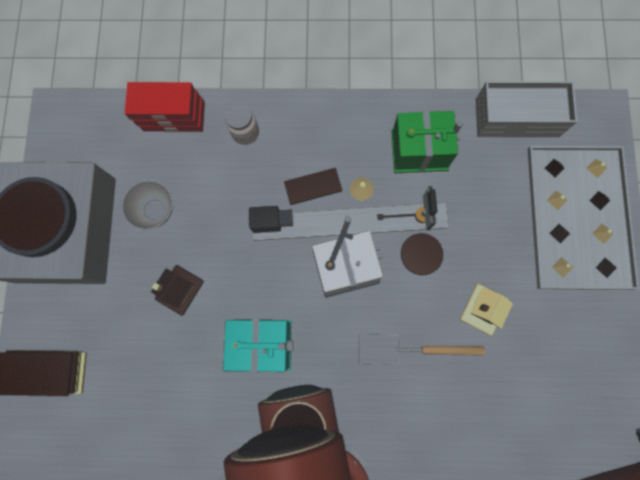

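View pics/side0.png

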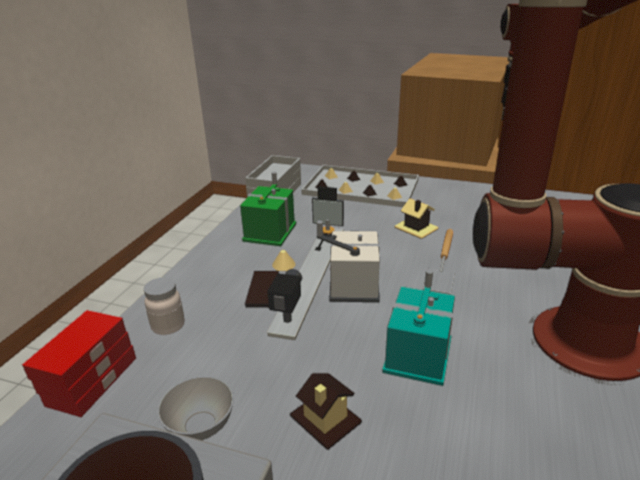

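Candidates seen from above: the white mould at (347,262) with its latch from (330,265) to (348,218), the green look-alike at (425,140) and the turquoise one at (257,345). I choose the white mould because it is beside the rail. The mirror is at (430,208) and the camera at (265,218). Next is one close crop to check.

Run:
```python
import cv2,numpy as np
im=np.load('pics/top0.npz')['im'][:,:,::-1]
c=im[175:305,240:450]; c=cv2.resize(c,None,fx=3.8,fy=3.8,interpolation=cv2.INTER_CUBIC)
for i in range(0,210,10): cv2.line(c,(int(i*3.8),0),(int(i*3.8),8 if i%50 else 20),(0,0,255),1)
for i in range(5,130,10): cv2.line(c,(0,int(i*3.8)),(8 ,int(i*3.8)),(0,0,255),1)
cv2.imwrite('pics/crop1.png',c)
```

```text
(no output)
```

View pics/crop1.png

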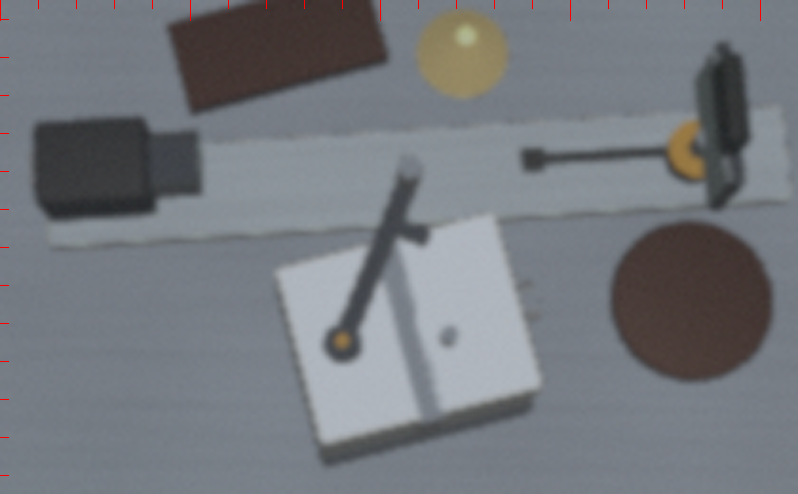

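The crop confirms the white mould. In crop pixels, its top corners are about (275,269), (495,213), (541,385) and (321,443). The pivot is at (342,341), the handle pin top at (410,165), the catch post at (448,335) and the grip bar's top centre near (738,100). The stud shows on the right, at about (530,297).

```bash
cat > h.py <<'E'
import numpy as np, cv2
from station import ctrl, optics
def ray(p,uv,z):
    K=p['mtx'];E=p['extrinsics'];d=E[:3,:3]@np.linalg.inv(K)@[uv[0],uv[1],1]
    return E[:3,3]+d*(z-E[2,3])/d[2]
E
python3 - <<'E'
from h import *
np.set_printoptions(precision=4,suppress=True)
p=optics.camera_params('top'); f=np.load('pics/top0.npz');D=f['d']
c=lambda x,y,z: ray(p,(x/3.8+240-.37,y/3.8+175-.37),z)
C=[c(275,269,.11),c(495,213,.11),c(541,385,.11),c(321,443,.11)]
for a in C: print(a)
print('sides',[np.linalg.norm(C[i]-C[(i+1)%4]) for i in range(4)])
o=sum(C)/4; y=(C[0]+C[3]-C[1]-C[2]);y/=np.linalg.norm(y); x=np.array([y[1],-y[0],0])
print('mould',o,'x',x,'y',y,'yaw',np.arctan2(x[1],x[0]))
stud=o-y*(.066+.012); print('stud',stud)
pv=c(342,341,.125); pin=c(410,165,.156); print('pivot',pv,'pin',pin,'r',np.hypot(*(pin-pv)[:2]))
d=pin-pv; print('latch angle',np.arctan2(d@x,-d@y), 'pivot in mould',(pv-o)@x,(pv-o)@y,'post',c(448,335,.12))
print('rail lens', c(200,163,.085)); print('grip', c(738,100,.158))
R=[c(47,247,.012),c(790,200,.012),c(780,107,.012)]; print('rail',R)
for u,v in [(410,165),(738,100),(725,50),(738,150)]:
    uu,vv=int(u/3.8+240),int(v/3.8+175); E=p['extrinsics'];K=p['mtx']
    for a in(-1,0,1):
        dd=D[vv,uu+a]; print((u,v),a,(E@np.r_[dd*(np.linalg.inv(K)@[uu+a,vv,1]),1])[:3])
E
```

```text
[0.5272 0.0245 0.11  ]
[ 0.5602 -0.0994  0.11  ]
[ 0.463  -0.1242  0.11  ]
[ 0.4298 -0.0025  0.11  ]
sides [np.float64(0.1281997350435674), np.float64(0.1003570165828977), np.float64(0.12617412752056134), np.float64(0.10106952001609797)]
mould [ 0.495  -0.0504  0.11  ] x [0.9655 0.2606 0.    ] y [-0.2606  0.9655  0.    ] yaw 0.26360744311157813
stud [ 0.5154 -0.1257  0.11  ]
pivot [ 0.4846 -0.0137  0.125 ] pin [ 0.5771 -0.0501  0.156 ] r 0.09936230229059079
latch angle 0.9321827593215032 pivot in mould -0.0005104788032419694 0.03812198004063793 post [ 0.4891 -0.0722  0.12  ]
rail lens [0.5939 0.0704 0.085 ]
grip [ 0.6141 -0.2284  0.158 ]
rail [array([0.557 , 0.1701, 0.012 ]), array([ 0.5899, -0.288 ,  0.012 ]), array([ 0.649, -0.284,  0.012])]
(410, 165) -1 [ 0.5771 -0.0469  0.156 ]
(410, 165) 0 [ 0.577  -0.049   0.1565]
(410, 165) 1 [ 0.5774 -0.0511  0.155 ]
(738, 100) -1 [ 0.6143 -0.2269  0.1568]
(738, 100) 0 [ 0.6134 -0.2283  0.1602]
(738, 100) 1 [ 0.6138 -0.2306  0.1587]
(725, 50) -1 [ 0.6524 -0.2262  0.1222]
(725, 50) 0 [ 0.652  -0.228   0.1238]
(725, 50) 1 [ 0.6522 -0.2303  0.1232]
(738, 150) -1 [ 0.5909 -0.2296  0.139 ]
(738, 150) 0 [ 0.5906 -0.2315  0.1402]
(738, 150) 1 [ 0.6235 -0.2614  0.0041]
```

```bash
python3 -m handwheel '[{"tx":16,"ty":-12},{"tx":32,"ty":-24},{"tx":32,"ty":-24},{"tx":32,"ty":-24},{"tx":32,"ty":-24},{"tx":32,"ty":-24},{"tx":32,"ty":-24},{"tx":32,"ty":-24},{"tx":32,"ty":-24},{"tx":32,"ty":-24},{"tx":32,"ty":-24},{"tx":32,"ty":-24}]' 50 20
python3 -m handwheel '[{"tx":32,"ty":-24},{"tx":32,"ty":-24},{"tx":32,"ty":-24},{"tx":32,"ty":-24},{"tx":24,"ty":-18},{"roll":0.115},{"roll":0.115},{"roll":0.115},{"roll":0.115},{"roll":0.115},{"roll":0.115},{}]'
cat >> h.py <<'E'
def to(x,y,z,deg=None):
    o=ctrl.get_obs();R=cv2.Rodrigues(np.array(o['tool_rot']))[0]
    print('pos',np.round(o['tool_pos'],4),'tooly deg',np.degrees(np.arctan2(R[1,1],R[0,1])).round(1),'tz',R[:,2].round(3),'q6',round(o['q'][5],2),'t',o['t'],'op',o['opening'],'F',np.round(o['contact_force'],1))
    print('shift mm',np.round(1000*R.T@(np.array([x,y,z])-o['tool_pos']),1), '' if deg is None else ('roll',np.radians((np.degrees(np.arctan2(R[1,1],R[0,1]))-deg+180)%360-180).round(3)))
E
python3 -c "
from h import *
to(.577,-.050,.131,-111.5)"
```

```text
pos [ 0.1934 -0.5937  0.2302] tooly deg -72.0 tz [-0.     0.002 -1.   ] q6 -0.12 t 0.1 op 0.08512583111324153 F [ 0.3 -0.5 -0. ]
shift mm [ 533.1 -398.1  100. ] ('roll', np.float64(0.69))$[0]: bad value
$[0]: bad value
```

```bash
python3 -m handwheel '[{"tx":16,"ty":-12,"tz":0,"roll":0}]' 50 20; python3 -m handwheel --help | head -20
```

```text
t: 0.18
tool_pos: [0.2035, -0.579, 0.2303]
tool_rot: [-3.103, -0.488, 0.002]
contact_force: [-0.4, 1.1, 0.4]
opening: 0.0758
grip_force: 0.0invalid input: not JSON, or not a number
```

All four keys are needed in each row.

```bash
python3 -m handwheel '[{"tx":32,"ty":-24,"tz":0,"roll":0},{"tx":32,"ty":-24,"tz":0,"roll":0},{"tx":32,"ty":-24,"tz":0,"roll":0},{"tx":32,"ty":-24,"tz":0,"roll":0},{"tx":32,"ty":-24,"tz":0,"roll":0},{"tx":32,"ty":-24,"tz":0,"roll":0},{"tx":32,"ty":-24,"tz":0,"roll":0},{"tx":32,"ty":-24,"tz":0,"roll":0},{"tx":32,"ty":-24,"tz":0,"roll":0},{"tx":32,"ty":-24,"tz":0,"roll":0},{"tx":32,"ty":-24,"tz":0,"roll":0}]' 50 20
python3 -m handwheel '[{"tx":32,"ty":-24,"tz":0,"roll":0},{"tx":32,"ty":-24,"tz":0,"roll":0},{"tx":32,"ty":-24,"tz":0,"roll":0},{"tx":32,"ty":-24,"tz":0,"roll":0},{"tx":24,"ty":-18,"tz":0,"roll":0},{"tx":0,"ty":0,"tz":0,"roll":0.115},{"tx":0,"ty":0,"tz":0,"roll":0.115},{"tx":0,"ty":0,"tz":0,"roll":0.115},{"tx":0,"ty":0,"tz":0,"roll":0.115},{"tx":0,"ty":0,"tz":0,"roll":0.115},{"tx":0,"ty":0,"tz":0,"roll":0.115},{"tx":0,"ty":0,"tz":0,"roll":0}]'
python3 -c "
from h import *
to(.577,-.050,.131,-111.5)"
```

```text
t: 1.1
tool_pos: [0.4585, -0.2159, 0.2309]
tool_rot: [-3.103, -0.492, 0.0]
contact_force: [0.4, -0.1, 0.4]
opening: 0.0497
grip_force: 0.0
t: 2.1
tool_pos: [0.5669, -0.0623, 0.2307]
tool_rot: [-3.086, 0.589, 0.002]
contact_force: [-0.2, 0.2, 0.7]
opening: 0.0498
grip_force: 0.0
pos [ 0.5669 -0.0623  0.2307] tooly deg -111.6 tz [-0.001  0.    -1.   ] q6 1.71 t 2.1 op 0.0498208761598059 F [-0.2  0.2  0.7]
shift mm [  5.  -15.2  99.7] ('roll', np.float64(-0.002))
```

```bash
python3 -m handwheel '[{"tx":5,"ty":-15,"tz":0,"roll":0},{"tx":0,"ty":0,"tz":25,"roll":0},{"tx":0,"ty":0,"tz":25,"roll":0},{"tx":0,"ty":0,"tz":25,"roll":0},{"tx":0,"ty":0,"tz":15,"roll":0},{"tx":0,"ty":0,"tz":8,"roll":0},{"tx":0,"ty":0,"tz":0,"roll":0}]'
python3 -m handwheel '[{"tx":0,"ty":0,"tz":0,"roll":0},{"tx":0,"ty":0,"tz":0,"roll":0},{"tx":0,"ty":0,"tz":0,"roll":0},{"tx":0,"ty":0,"tz":0,"roll":0},{"tx":0,"ty":0,"tz":0,"roll":0},{"tx":0,"ty":0,"tz":0,"roll":0},{"tx":0,"ty":0,"tz":0,"roll":0},{"tx":0,"ty":0,"tz":0,"roll":0}]' 5 20
python3 -c "
from h import *
to(.577,-.050,.131,-111.5)"
```

```text
t: 2.68
tool_pos: [0.5761, -0.0495, 0.1306]
tool_rot: [-3.087, 0.583, 0.007]
contact_force: [-0.4, -0.2, 0.0]
opening: 0.05
grip_force: 0.0
t: 3.35
tool_pos: [0.5786, -0.0505, 0.1352]
tool_rot: [-3.086, 0.586, -0.005]
contact_force: [0.2, 0.8, 6.8]
opening: 0.0133
grip_force: 20.7
pos [ 0.5786 -0.0505  0.1352] tooly deg -111.5 tz [ 0.003 -0.    -1.   ] q6 1.73 t 3.35 op 0.013309678473345125 F [0.2 0.8 6.8]
shift mm [-1.7  0.1  4.1] ('roll', np.float64(0.0))
```

```bash
python3 -m handwheel '[{"tx":0,"ty":0,"tz":-6,"roll":0},{"tx":-0.3,"ty":7.8,"tz":0,"roll":0.08},{"tx":-0.3,"ty":7.8,"tz":0,"roll":0.08},{"tx":-0.3,"ty":7.8,"tz":0,"roll":0.08},{"tx":-0.3,"ty":7.8,"tz":0,"roll":0.08},{"tx":-0.3,"ty":7.8,"tz":0,"roll":0.08},{"tx":-0.3,"ty":7.8,"tz":0,"roll":0.08},{"tx":-0.3,"ty":7.8,"tz":0,"roll":0.08},{"tx":-0.3,"ty":7.8,"tz":0,"roll":0.08},{"tx":-0.3,"ty":7.8,"tz":0,"roll":0.08},{"tx":-0.3,"ty":7.8,"tz":0,"roll":0.08},{"tx":0,"ty":0,"tz":0,"roll":0}]'
python3 -c "
from h import *
to(.510,-.108,.138,-164.9)"
```

```text
t: 4.35
tool_pos: [0.5219, -0.1058, 0.1366]
tool_rot: [2.609, -1.744, -0.004]
contact_force: [1.8, -5.6, -8.8]
opening: 0.0131
grip_force: 20.9
pos [ 0.5219 -0.1058  0.1366] tooly deg -157.5 tz [-0.004 -0.002 -1.   ] q6 2.41 t 4.35 op 0.013083791624382998 F [ 1.8 -5.6 -8.8]
shift mm [-2.6 11.9 -1.3] ('roll', np.float64(0.128))
```

```bash
python3 -m handwheel '[{"tx":-0.3,"ty":4,"tz":0,"roll":0.04},{"tx":-0.3,"ty":4,"tz":0,"roll":0.04},{"tx":-0.2,"ty":4,"tz":0,"roll":0.04},{"tx":0,"ty":2,"tz":0,"roll":0},{"tx":0,"ty":2,"tz":0,"roll":0},{"tx":0,"ty":0,"tz":0,"roll":0},{"tx":0,"ty":0,"tz":0,"roll":0}]'
python3 - <<'E'
from h import *
to(.510,-.108,.138,-164.9)
im,d=optics.get_image('top'); c=cv2.resize(im[175:305,240:450,::-1],None,fx=3.8,fy=3.8,interpolation=cv2.INTER_CUBIC); cv2.imwrite('pics/crop2.png',c)
E
```

```text
t: 4.93
tool_pos: [0.5109, -0.1095, 0.1369]
tool_rot: [-2.502, 1.894, -0.01]
contact_force: [16.6, -3.7, -17.4]
opening: 0.013
grip_force: 20.6
pos [ 0.5109 -0.1095  0.1369] tooly deg -164.2 tz [ 0.007 -0.001 -1.   ] q6 2.51 t 4.9333 op 0.013021626488260813 F [ 16.6  -3.7 -17.4]
shift mm [-1.7  0.4 -1.1] ('roll', np.float64(0.011))
```

View pics/crop2.png

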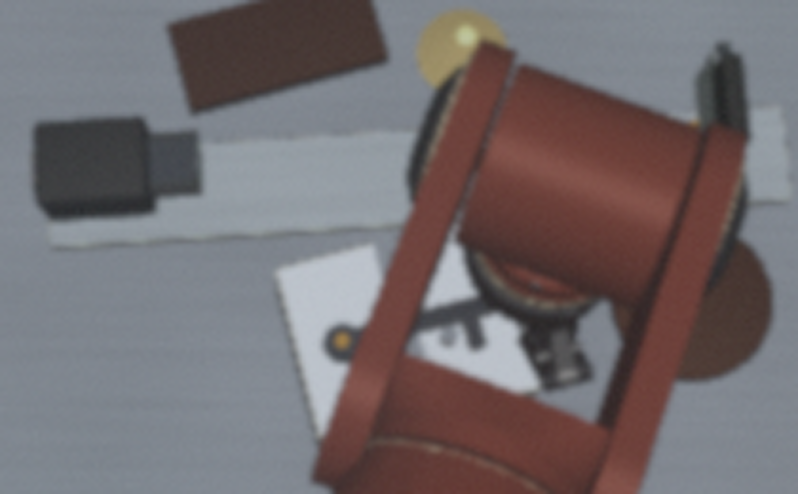

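The arm reads 16 N against the stop. In the crop, the bar runs from the pivot (342,341) to the catch post near (448,335), and the hook is around it, so the latch is closed. I'll release and lift.

```bash
python3 -m handwheel '[{"tx":0,"ty":0,"tz":0,"roll":0},{"tx":0,"ty":0,"tz":0,"roll":0},{"tx":0,"ty":0,"tz":0,"roll":0},{"tx":0,"ty":0,"tz":0,"roll":0},{"tx":0,"ty":0,"tz":0,"roll":0},{"tx":0,"ty":0,"tz":-20,"roll":0},{"tx":0,"ty":0,"tz":-30,"roll":0},{"tx":0,"ty":0,"tz":-30,"roll":0},{"tx":0,"ty":0,"tz":0,"roll":0}]' 50 20
python3 - <<'E'
from h import *
to(.6145,-.2278,.22,-85.9)
E
```

```text
t: 5.73
tool_pos: [0.512, -0.1104, 0.227]
tool_rot: [-2.503, 1.893, -0.018]
contact_force: [0.9, 0.3, 1.9]
opening: 0.0502
grip_force: 0.0
pos [ 0.512  -0.1104  0.227 ] tooly deg -164.2 tz [ 0.011 -0.004 -1.   ] q6 2.51 t 5.7333 op 0.05018353476044884 F [0.9 0.3 1.9]
shift mm [140.8 -66.5   8.6] ('roll', np.float64(-1.367))
```

```bash
python3 -m handwheel '[{"tx":28,"ty":-13,"tz":0,"roll":0},{"tx":28,"ty":-13,"tz":0,"roll":0},{"tx":28,"ty":-13,"tz":0,"roll":0},{"tx":28,"ty":-13,"tz":0,"roll":0},{"tx":28,"ty":-13,"tz":0,"roll":0},{"tx":0,"ty":0,"tz":0,"roll":-0.114},{"tx":0,"ty":0,"tz":0,"roll":-0.114},{"tx":0,"ty":0,"tz":0,"roll":-0.114},{"tx":0,"ty":0,"tz":0,"roll":-0.114},{"tx":0,"ty":0,"tz":0,"roll":-0.114},{"tx":0,"ty":0,"tz":0,"roll":-0.114},{"tx":0,"ty":0,"tz":0,"roll":0}]' 50 20
python3 -m handwheel '[{"tx":0,"ty":0,"tz":0,"roll":-0.114},{"tx":0,"ty":0,"tz":0,"roll":-0.114},{"tx":0,"ty":0,"tz":0,"roll":-0.114},{"tx":0,"ty":0,"tz":0,"roll":-0.114},{"tx":0,"ty":0,"tz":0,"roll":-0.114},{"tx":0,"ty":0,"tz":0,"roll":-0.114},{"tx":0,"ty":0,"tz":0,"roll":0},{"tx":0,"ty":0,"tz":0,"roll":0}]' 50 20
python3 - <<'E'
from h import *
to(.6145,-.2278,.139,-85.9)
im,d=optics.get_image('side'); cv2.imwrite('pics/side1.png',cv2.resize(im[150:330,240:480,::-1],None,fx=3.3,fy=3.3,interpolation=cv2.INTER_CUBIC))
E
```

```text
t: 6.73
tool_pos: [0.6095, -0.2262, 0.2193]
tool_rot: [2.997, -0.942, 0.0]
contact_force: [0.7, -0.6, -0.4]
opening: 0.0497
grip_force: 0.0
t: 7.4
tool_pos: [0.6095, -0.2262, 0.2194]
tool_rot: [3.14, 0.107, 0.0]
contact_force: [0.3, 0.1, -0.3]
opening: 0.0498
grip_force: 0.0
pos [ 0.6095 -0.2262  0.2194] tooly deg -86.1 tz [ 0. -0. -1.] q6 1.03 t 7.4 op 0.04983037267832066 F [ 0.3  0.1 -0.3]
shift mm [ 4.9  1.9 80.4] ('roll', np.float64(-0.003))
```

View pics/side1.png

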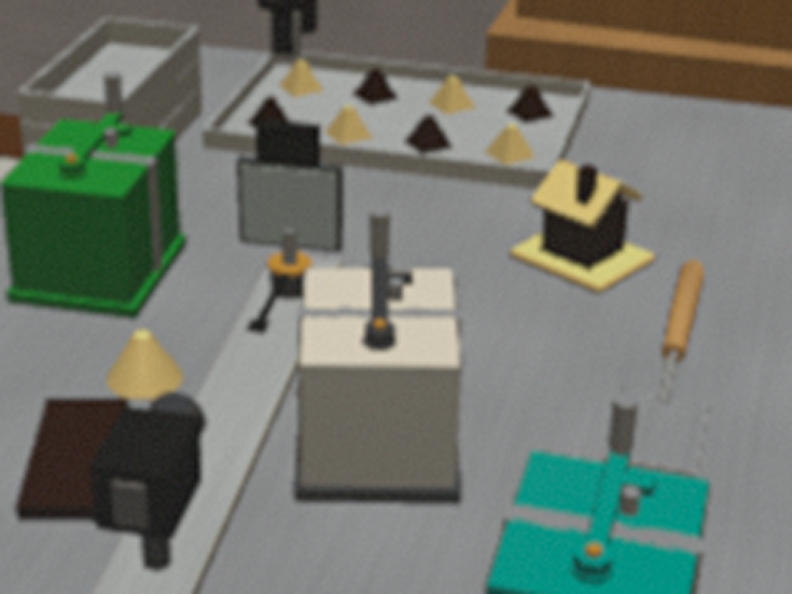

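Seen from the side, the latch lies along the mould from the pivot (380,330) to the pin (380,225), with the hook around the post. The fingers are above the mirror's bar (288,140). I'll descend and grip.

```bash
python3 -m handwheel '[{"tx":5,"ty":2,"tz":0,"roll":0},{"tx":0,"ty":0,"tz":25,"roll":0},{"tx":0,"ty":0,"tz":25,"roll":0},{"tx":0,"ty":0,"tz":16,"roll":0},{"tx":0,"ty":0,"tz":10,"roll":0},{"tx":0,"ty":0,"tz":0,"roll":0}]' 50 20
python3 -m handwheel '[{"tx":0,"ty":0,"tz":0,"roll":0},{"tx":0,"ty":0,"tz":0,"roll":0},{"tx":0,"ty":0,"tz":0,"roll":0},{"tx":0,"ty":0,"tz":0,"roll":0},{"tx":0,"ty":0,"tz":0,"roll":0},{"tx":0,"ty":0,"tz":0,"roll":0},{"tx":0,"ty":0,"tz":0,"roll":0},{"tx":0,"ty":0,"tz":0,"roll":0},{"tx":0,"ty":0,"tz":0,"roll":0}]' 5 40
python3 -c "
from h import *
to(.6145,-.2278,.143,-85.9)"
```

```text
t: 7.95
tool_pos: [0.6133, -0.2271, 0.1399]
tool_rot: [-3.137, -0.112, 0.007]
contact_force: [-0.3, 0.1, 0.2]
opening: 0.0502
grip_force: 0.0
t: 8.7
tool_pos: [0.6157, -0.2276, 0.1456]
tool_rot: [3.139, 0.115, 0.004]
contact_force: [-0.5, 3.5, 6.0]
opening: 0.0109
grip_force: 41.4
pos [ 0.6157 -0.2276  0.1456] tooly deg -85.8 tz [ 0.003 -0.    -1.   ] q6 1.03 t 8.7 op 0.010923309026973521 F [-0.5  3.5  6. ]
shift mm [-1.2  0.1  2.6] ('roll', np.float64(0.001))
```

```bash
python3 -m handwheel '[{"tx":0,"ty":0,"tz":-3,"roll":-0.04},{"tx":0,"ty":0,"tz":0,"roll":-0.04},{"tx":0,"ty":0,"tz":0,"roll":-0.04},{"tx":0,"ty":0,"tz":0,"roll":-0.04},{"tx":0,"ty":0,"tz":0,"roll":-0.04},{"tx":0,"ty":0,"tz":0,"roll":-0.04},{"tx":0,"ty":0,"tz":0,"roll":-0.04},{"tx":0,"ty":0,"tz":0,"roll":-0.04},{"tx":0,"ty":0,"tz":0,"roll":-0.03},{"tx":0,"ty":0,"tz":0,"roll":0},{"tx":0,"ty":0,"tz":0,"roll":0},{"tx":0,"ty":0,"tz":0,"roll":0}]'
python3 - <<'E'
from h import *
to(.6145,-.2278,.143,-65.9)
for n,s in(("top",np.s_[180:300,320:460]),("side",np.s_[170:290,290:400])):
    im,d=optics.get_image(n); cv2.imwrite('pics/%s2.png'%n,cv2.resize(im[s][:,:,::-1],None,fx=5 if n=="top" else 5,fy=5,interpolation=cv2.INTER_CUBIC))
E
```

```text
t: 9.7
tool_pos: [0.6156, -0.2277, 0.1457]
tool_rot: [3.071, 0.659, 0.005]
contact_force: [4.8, 0.2, -4.4]
opening: 0.0105
grip_force: 40.3
pos [ 0.6156 -0.2277  0.1457] tooly deg -65.8 tz [ 0.003 -0.    -1.   ] q6 0.68 t 9.7 op 0.010508400034896032 F [ 4.8  0.2 -4.4]
shift mm [-1.1 -0.3  2.7] ('roll', np.float64(0.002))
```

View pics/top2.png

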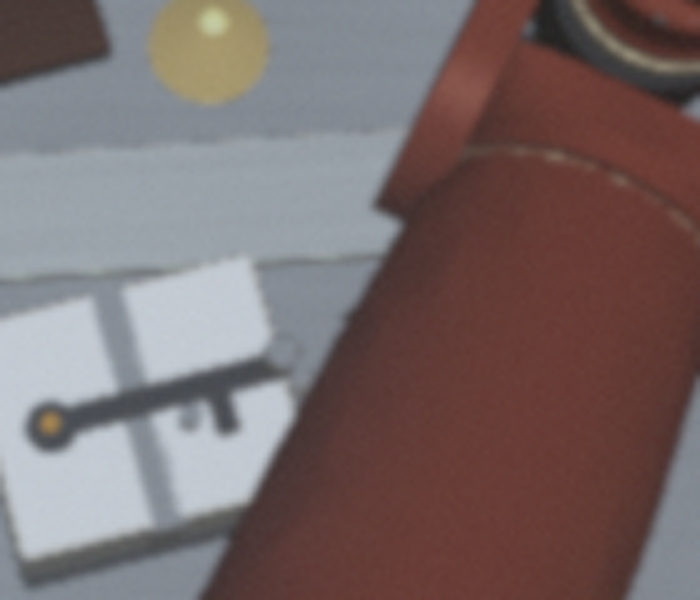

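View pics/side2.png

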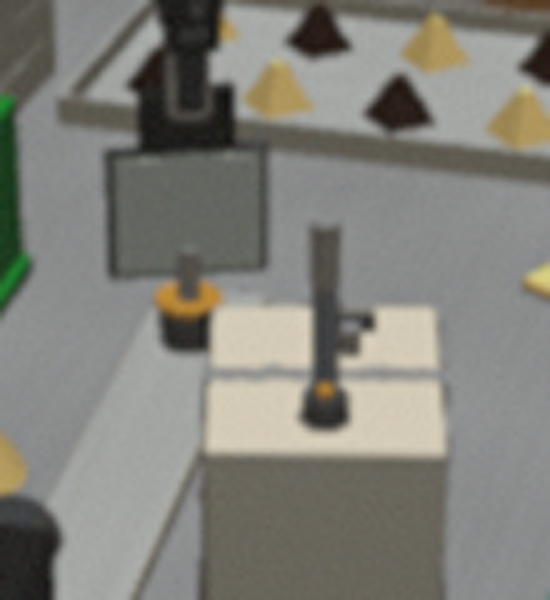

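The mirror has turned and the latch is still closed: the bar runs from (50,425) to (285,350) and the hook is past the post. A dark spot at top-crop (350,315) may be the pointer tip, so I'll check with the wrist camera.

Run:
```python
from h import *
p=optics.camera_params('top'); t=ray(p,(350/5+320-.4,315/5+180-.4),.036); print('tip',t,np.hypot(*(t[:2]-[.6145,-.2278])))
o=ctrl.get_obs();im,d=optics.get_image('wrist'); np.savez('pics/w.npz',im=im,d=d,pos=o['tool_pos'],rot=o['tool_rot'])
cv2.imwrite('pics/w.png',im[:,:,::-1]); print({k:np.round(v,3).tolist() if not isinstance(v,str) else v for k,v in optics.camera_params('wrist').items()})
```

```text
tip [ 0.54797261 -0.14946011  0.036     ] 0.10277661182078156
{'mtx': [[371.648, 0.0, 316.412], [0.0, 371.648, 234.795], [0.0, 0.0, 1.0]], 'tool_from_camera': [[-0.0, -0.952, -0.306, 0.078], [1.0, 0.0, -0.0, 0.0], [0.0, -0.306, 0.952, -0.142], [0.0, 0.0, 0.0, 1.0]]}
```

View pics/w.png

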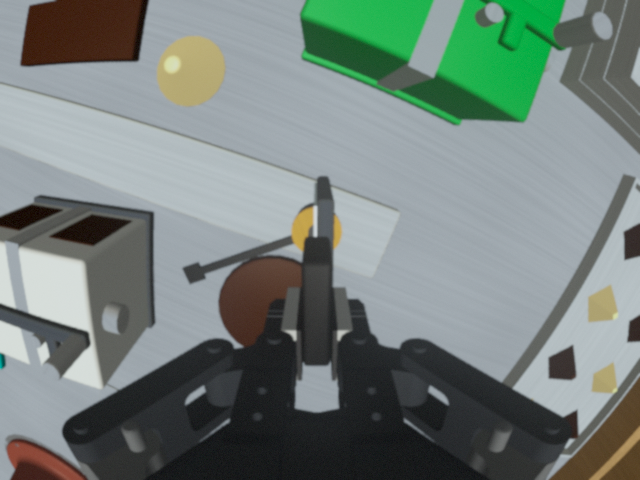

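The wrist view shows the pointer from the spindle (317,230) to its tip at about (194,272), and the stud's end face at about (121,319). Next I'll locate both.

Run:
```python
from h import *
np.set_printoptions(precision=4,suppress=True)
f=np.load('pics/w.npz');p=optics.camera_params('wrist');K=p['mtx']
T=np.eye(4);T[:3,:3]=cv2.Rodrigues(f['rot'])[0];T[:3,3]=f['pos'];T=T@p['tool_from_camera']
def w(u,v,z):
    a=np.array([u-K[0,2],v-K[1,2]]);r=np.hypot(*a);th=r/K[0,0]
    d=T[:3,:3]@np.r_[a/r*np.sin(th),np.cos(th)]
    return T[:3,3]+d*(z-T[2,3])/d[2]
tip=w(194,272,.036); st=w(121,319,.085); base=w(293,239,.036)
print(tip,st,base)
for sp in (np.array([.6145,-.2278]),f['pos'][:2]):
    for tt in (tip,np.array([.548,-.1495])):
        u=(tt[:2]-sp);print('len',np.hypot(*u),'ang',np.degrees(np.arctan2(u[1],u[0])));u/=np.hypot(*u)
        for s in (st[:2],np.array([.5154,-.1257])): v=s-sp; print('  x err',u[1]*v[0]-u[0]*v[1], 'y',u@v)
c=cv2.resize(f['im'][180:350,60:330,::-1],None,fx=2.9,fy=2.9,interpolation=cv2.INTER_CUBIC);cv2.imwrite('pics/wc.png',c)
```

```text
[ 0.5479 -0.1556  0.036 ] [ 0.5152 -0.1228  0.085 ] [ 0.6038 -0.2148  0.036 ]
len 0.0982054225912651 ang 132.67402954910483
  x err -0.0018645981905819065 y 0.14447971584891472
  x err -0.003654407004923893 y 0.14223876162791343
len 0.10272847706454137 ang 130.34116355104348
  x err -0.007744091525351812 y 0.14428407418922728
  x err -0.009441199049321627 y 0.14197212318096503
len 0.09888317362367412 ang 133.1945442447546
  x err -0.0014441391775405626 y 0.14517249642000774
  x err -0.0032542322405390844 y 0.14294789431720278
len 0.10336916225641755 ang 130.85387580310947
  x err -0.00737192546875641 y 0.14499239279929266
  x err -0.009089653301020392 y 0.14269572074895862
```

View pics/wc.png

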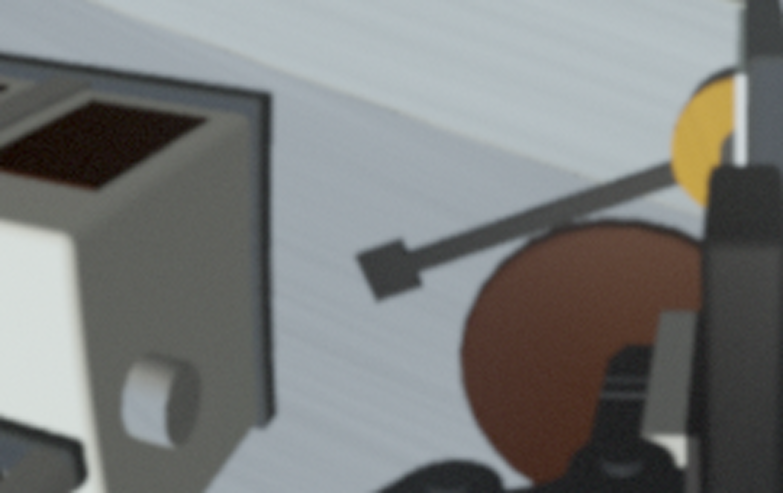

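The pointer's line passes about 2–4 mm clockwise of the stud, which is within the 15 mm tolerance. I'll make a small correction, hold, and hand in.

```bash
python3 -m handwheel '[{"tx":0,"ty":0,"tz":0,"roll":-0.01},{"tx":0,"ty":0,"tz":0,"roll":0},{"tx":0,"ty":0,"tz":0,"roll":0},{"tx":0,"ty":0,"tz":0,"roll":0},{"tx":0,"ty":0,"tz":0,"roll":0},{"tx":0,"ty":0,"tz":0,"roll":0},{"tx":0,"ty":0,"tz":0,"roll":0},{"tx":0,"ty":0,"tz":0,"roll":0}]'
python3 -c "
from h import *
to(.6145,-.2278,.143,-65.4)
print(ctrl.finish_job())"
```

```text
t: 10.52
tool_pos: [0.6156, -0.2277, 0.1457]
tool_rot: [3.068, 0.674, 0.005]
contact_force: [5.2, 1.5, -4.3]
opening: 0.0108
grip_force: 40.3
pos [ 0.6156 -0.2277  0.1457] tooly deg -65.2 tz [ 0.003 -0.    -1.   ] q6 0.67 t 10.5167 op 0.010844110950497705 F [ 5.2  1.5 -4.3]
shift mm [-1.1 -0.4  2.7] ('roll', np.float64(0.003))
the job is handed in; nothing more can be done
None
```

I handed the job in at about 10.5 s with the latch closed against its post and the mirror still gripped at about 40 N, the pointer's line within a few mm of the stud by my measurement, and the houses not touched by any move; the hand-in returned no verdict.

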